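Clip a DIN-rail module on and slide it home against its neighbour

TASK

Mount the loose grey module with the orange spring foot on the metal rail of the white mounting plate: tilt it so that the fixed hook in its underside goes under the rail's near lip, then swing its far side down and press until the spring foot clicks in under the far lip. Then slide it along the rail until its side plug is fully home in the socket of the module already mounted there, the two housings side by side with no gap. Leave the tools lying around where they are.

Things in the scene. Friction and masses are not known exactly. Their poses are not given: they have to be found in the camera images.
- io_module: Loose light-grey module standing on its underside, about 240 g. Origin: centre of the underside; x along its 90 mm length, z up. Flat sides 36 mm apart (y -18 to 18), the grip. Nose x -26 to 26 mm, up to z = 60; shoulders with green terminals up to z = 43. A black plug stands 7.5 mm out of the -y side (z 11.5 to 21 mm).
- hook (a point): Tip of the loose module's fixed hook, at (-14.9, 0, 3) mm in its frame. Across the underside runs the rail slot, 9 mm deep: ceiling at z = 9 mm (it will lie on the rail's lips), walls at x = -18.25 and +18.25 mm; the hook points to +x from the foot of the first, its top sloping from z = 4 at the wall to z = 3 at the tip, so its mouth is 5 to 6 mm high.
- side_plug (a point): Tip of the loose module's black side plug (18 mm wide), at (0, -25.5, 16.2) mm in the module's frame.
- spring_foot (a joint): Orange spring foot under the +x half of the loose module: 0 = relaxed, its nose reaching in to x = 15 mm (top at z = 5.9 mm); it can be driven outward (+x) to 0.005 m. Bevelled below: pressing the module's far side down on a lip with 10 to 15 N drives it back and it snaps in under the lip. Its tab ends at x = 52 mm.
- panel: White mounting plate 180 x 330 x 3 mm, fixed on the mat; origin under the rail's centre line, x away from the robot, y left along the rail (y -155 to 155). On the rail: controller (y -134 to -80), grey module like the loose one (y -80 to -44, socket in its +y face), free rail, end bracket (y 143 to 153, top z = 44). Module tops z = 79, wiring duct x 72 to 102, 43 high (mm).
- near_lip (a point): Outer upper edge of the rail's near lip in the middle of the free length, at (-17.5, 52, 28) mm in the plate's frame. The metal hat rail is 35 mm wide: lips at x -17.5 to -11.5 and 11.5 to 17.5 mm stand 6 mm out over its walls, 2.3 mm thick, top at z = 28 mm, with 22 mm of free height under them down to the plate.
- seat (a point): Where the loose module's origin must finally be: (0, -26, 19) mm in the plate's frame, with the plate's axes. There it is clipped flat on the rail and its side touches the neighbour's.
- driver_flat: Flat screwdriver with a red handle, 178 x 26 x 25 mm, lying on the bench to the right; origin under its middle. A bystander.
- needle_pliers: Long-nose pliers with blue handles, 166 x 50 x 10 mm, lying to the left; origin under their middle. A bystander.
- flush_cutters: Cutters with red handles, 140 x 50 x 10 mm, lying to the left; origin under their middle. A bystander.
- multimeter: Yellow and black hand multimeter, 140 x 69 x 40 mm, lying to the right; origin under its middle. A bystander.
Mind the look-alikes: they are no part of the job. Leave any purple or red look-alike of the io_module alone.

How it is judged:
By the outcome, as a careful person would: the job done as asked, in the order asked, and still so for the second after the job is handed in, with the robot touching nothing.
It also fails if it takes over 48 s, if anything falls off the work surface, if the arm or the gripper's body presses on something with over 40 N, if the wrist force passes 120 N, or if a joint passes its speed limit or range.

ROBOT

A 6-joint arm with a two-finger parallel gripper is mounted at the origin on a cart in front of the work surface, level with it; the furniture and walls round the work are solid. World frame = base frame: x ahead of the robot, y to its left, z up, the work surface at z = 0. Lengths are in m, angles in degrees, forces in N, time in s.
With the tool pointing down it reaches from about 0.325 to 0.775 m from the base axis. Payload 5.5 kg.
Tool frame: the origin (TCP) lies at the centre of the arm's flange, where the gripper is bolted on; the fingertips stand 182 mm ahead of it and the grasp point (between the pads) lies 163 mm ahead of it; z points along the fingers, y is the line along which they close (so a half turn about z gives the same grasp; the last joint's range is limited). The gripper opens to 88 mm and grips with 3 to 60 N. Pads are 20 mm wide; open, the fingers measure 115 mm over their backs; the gripper's body (75 mm by 178 mm) begins 61 mm behind the grasp point.
Start: joints at [66.595, 5.22, 70.514, -0, 104.267, -3.249], TCP at [0.207, 0.563, 0.405] pointing down, gripper open.
Joint ranges: [-164.24, 164.24], [-49.07, 125.15], [9.68, 141.18], [-86.29, 266.29], [3.28, 154.24], [-151.56, 151.56]. Speed limits (degrees/s): [147.25, 147.25, 172.46, 180, 180, 180].

INTERFACE

Orientations are given as [roll, pitch, yaw] about the fixed x, y, z axes, in that order (R = Rz(yaw) Ry(pitch) Rx(roll)).
In Python, from station import r gives the robot as it stands. The module is installed in compiled form; this text tells all that it offers. Calls block until the motion is done:
- r.reach(position, orientation): joint-space move of the TCP to a pose.
- r.servo_line(position, rotation=None, speed=0.15): straight line of the TCP; rotation=None keeps the orientation; speed is the mean speed in m/s.
- r.move_joints(angles): joint-space move.
- r.let_go() and r.grab(squeeze=None): open the fingers fully, or close them until they stop; squeeze is the grip in N (None keeps the last).
- r.wait(seconds).
- r.inverse_kinematics(position, orientation): joint angles nearest the present ones, or None.
- r.sense(): the state.
- r.snapshot(name): name is "side" or "top" or "wrist"; returns a dict with "frame" (420x560x3 uint8, red, green, blue), "fx", "fy", "cx", "cy" (pixels), "dist_coeffs" ([k1, k2, p1, p2, k3] as OpenCV has them; the pictures are not rectified), "R" (3x3) and "t" (3): a world point X has camera coordinates R X + t. Camera axes: x right, y down, z forward; pixel columns grow to the right and rows downward; lengths in m; the calibration is good to about 2 mm. A picture is of the moment at which its call begins. There is no depth.
A pose or a line that the arm cannot do raises r.IKError and nothing moves.
- r.hand_in(): hands the job in; it is judged then, once.
The state is a dict: "clock": time; "joints": joint angles; "joint_vel": joint speeds; "joint_torque": joint torques, N m; "tcp_pos": TCP position; "orientation": TCP orientation; "contact_force": force on the tool from outside, world axes, zero at the start; "torque": the same for the moment, N m; "opening": finger opening in m; "gripper_force": force on a finger pad.
Only numpy, scipy, OpenCV 4.12 (cv2) and the standard library are available. Lean on these libraries where they do the work, as an engineer would, in place of code of your own. Each camera call takes 0.05 s, during which the arm holds its last target. There are 200 camera calls.

## Working session

There is one attempt and no reset: what is moved stays moved. The work goes in short steps, each a Python script; the robot and the scene stay as the last script left them, time stands still between calls to the robot, and variables do not carry over. Pictures are saved under pics/ and viewed, at most 10 in all, crops included, and the job is handed in when it is done.

```bash
mkdir -p pics; python3 - <<'E'
from station import r
import cv2,pickle,numpy as np
s=r.sense();print(s)
d={}
for n in("top","side","wrist"):
    p=r.snapshot(n);d[n]=p;cv2.imwrite(f"pics/{n}0.png",cv2.cvtColor(p["frame"],cv2.COLOR_RGB2BGR))
    print(n,p["fx"],p["fy"],p["cx"],p["cy"],p["dist_coeffs"],np.round(p["R"],3).tolist(),np.round(p["t"],3))
pickle.dump(d,open("d0.pkl","wb"))
E
```

```text
{'clock': 0.0, 'joints': array([ 6.65948254e+01,  5.26192299e+00,  7.05818005e+01, -2.44385067e-03,
        1.04265218e+02, -3.25026444e+00]), 'joint_vel': array([-0.07105314, -0.05067881, -0.02887962,  0.1325136 , -0.06899143,
       -0.05100579]), 'joint_torque': array([ 1.17970998e-03, -4.46450508e+01, -4.06451011e+01,  7.00829295e-02,
        2.91383750e-02, -1.36934705e-04]), 'tcp_pos': array([0.20678119, 0.56329991, 0.40351971]), 'orientation': array([-1.79891099e+02, -3.81089666e-03,  1.59844486e+02]), 'contact_force': array([ 0.17842648,  0.714139  , -0.81742549]), 'torque': array([-0.05148128,  0.039284  , -0.0028644 ]), 'gripper_force': 0.0, 'opening': 0.08800552701534031}
top 400.3180764978283 400.3180764978283 286.68445500196424 204.19147675782276 [-0.00225668  0.          0.          0.          0.        ] [[0.011, -1.0, -0.011], [-0.981, -0.008, -0.196], [0.196, 0.013, -0.981]] [0.051 0.476 1.181]
side 518.0691557891435 518.0691557891435 280.7629449521233 202.70664599238097 [-0.03658823  0.          0.          0.          0.        ] [[-1.0, -0.018, 0.023], [-0.029, 0.532, -0.846], [0.003, -0.846, -0.533]] [0.476 0.044 1.73 ]
wrist 305.86307964440044 305.86307964440044 282.74341486941495 208.70864607509537 [-0.00853076  0.          0.          0.          0.        ] [[0.345, 0.939, -0.002], [0.901, -0.33, 0.28], [0.262, -0.098, -0.96]] [-0.6   -0.034  0.39 ]
```

```bash
python3 - <<'E'
import cv2
a=cv2.imread("pics/top0.png");cv2.imwrite("pics/top0b.png",cv2.resize(a,(800,600),interpolation=cv2.INTER_CUBIC))
E
```

```text
(no output)
```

View pics/top0b.png

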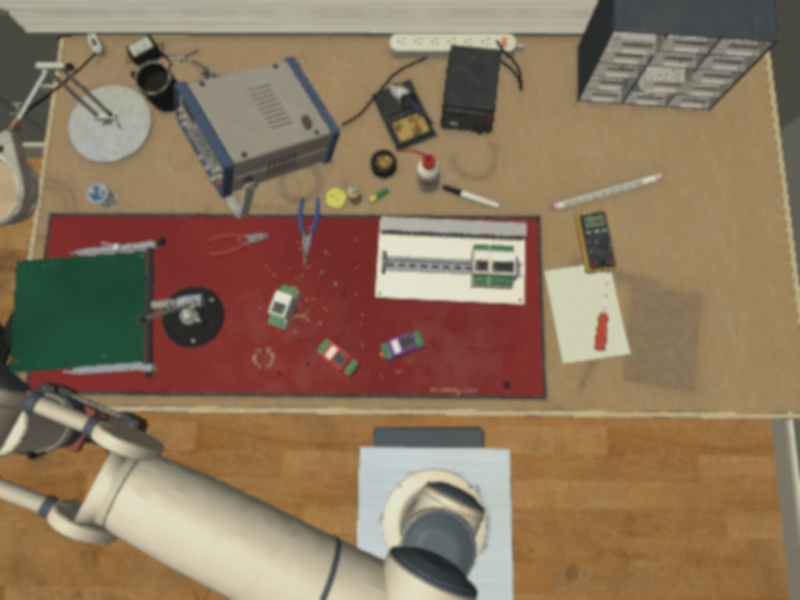

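View pics/side0.png

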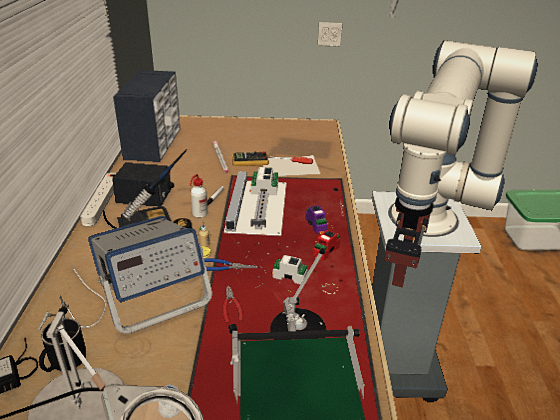

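The top view (800-wide) shows the loose grey module at about (283,306), the purple and red look-alikes at (403,345) and (338,357), and the plate spanning (377..527, 217..303). The side view agrees: grey module at (290,267), rail end at about (258,232).

```bash
cat > h.py <<'E'
import numpy as np,cv2
from scipy.spatial.transform import Rotation as Ro
def Km(p): return np.array([[p["fx"],0,p["cx"]],[0,p["fy"],p["cy"]],[0,0,1.]])
def ray(p,uv):
    q=cv2.undistortPoints(np.array(uv,float).reshape(-1,1,2),Km(p),np.array(p["dist_coeffs"])).reshape(-1,2)
    d=np.c_[q,np.ones(len(q))]@p["R"]; return -np.array(p["R"]).T@p["t"],d
def plane(p,uv,z):
    c,d=ray(p,uv); return c+d*((z-c[2])/d[:,2])[:,None]
def tri(obs): # [(p,uv)...]
    A=np.zeros((3,3));b=np.zeros(3)
    for p,uv in obs:
        c,d=ray(p,uv);d=d[0]/np.linalg.norm(d[0]);M=np.eye(3)-np.outer(d,d);A+=M;b+=M@c
    return np.linalg.solve(A,b)
def proj(p,X):
    return cv2.projectPoints(np.array(X,float).reshape(-1,1,3),cv2.Rodrigues(np.array(p["R"]))[0],np.array(p["t"],float),Km(p),np.array(p["dist_coeffs"]))[0].reshape(-1,2)
E
python3 - <<'E'
from h import *
import pickle
d=pickle.load(open("d0.pkl","rb"));t=d["top"]
print(plane(t,np.array([[283,306],[403,345],[338,357]])*.7,.05))
print("panel",plane(t,np.array([[377,297],[381,217],[525,304],[527,222]])*.7,.003))
print("rail",plane(t,np.array([[384,262],[472,265]])*.7,.03),plane(t,np.array([[495,267]])*.7,.079))
w=d["wrist"];T=Ro.from_euler("xyz",[-179.891,-.0038,159.844],degrees=True).as_matrix()
c,_=ray(w,[[0,0]]);print("cam in tool",T.T@(c-[.20678,.5633,.4035]),(np.array(w["R"])@T).round(3))
E
```

```text
[[0.44119162 0.32566995 0.05      ]
 [0.36009774 0.0678586  0.05      ]
 [0.33359042 0.20401599 0.05      ]]
panel [[ 0.47140787  0.12821916  0.003     ]
 [ 0.65788105  0.12311415  0.003     ]
 [ 0.45840119 -0.19994752  0.003     ]
 [ 0.64821515 -0.20999395  0.003     ]]
rail [[ 0.5449204   0.11256531  0.03      ]
 [ 0.53962015 -0.08107012  0.03      ]] [[ 0.52341599 -0.12461111  0.079     ]]
cam in tool [0.07668474 0.00077763 0.02018482] [[-0.    1.   -0.  ]
 [-0.96 -0.   -0.28]
 [-0.28  0.    0.96]]
```

```bash
python3 - <<'E'
from station import r
import cv2,pickle
d={}
def go(k,pos,yaw):
    r.reach(pos,[180,0,yaw]);p=r.snapshot("wrist");d[k]=p;cv2.imwrite(f"pics/{k}.png",cv2.cvtColor(p["frame"],cv2.COLOR_RGB2BGR));print(k,r.sense()["clock"])
go("m1",[.42,.37,.34],160)
go("m2",[.46,.28,.34],160)
go("p1",[.52,.03,.36],180)
go("p2",[.56,-.07,.36],180)
pickle.dump(d,open("d1.pkl","wb"))
a=[cv2.imread(f"pics/{k}.png") for k in("m1","m2","p1","p2")]
cv2.imwrite("pics/all.png",cv2.resize(cv2.vconcat([cv2.hconcat(a[:2]),cv2.hconcat(a[2:])]),(800,600),interpolation=cv2.INTER_AREA))
E
```

```text
m1 1.3333
m2 1.8583
p1 2.9167
p2 3.475
```

View pics/all.png

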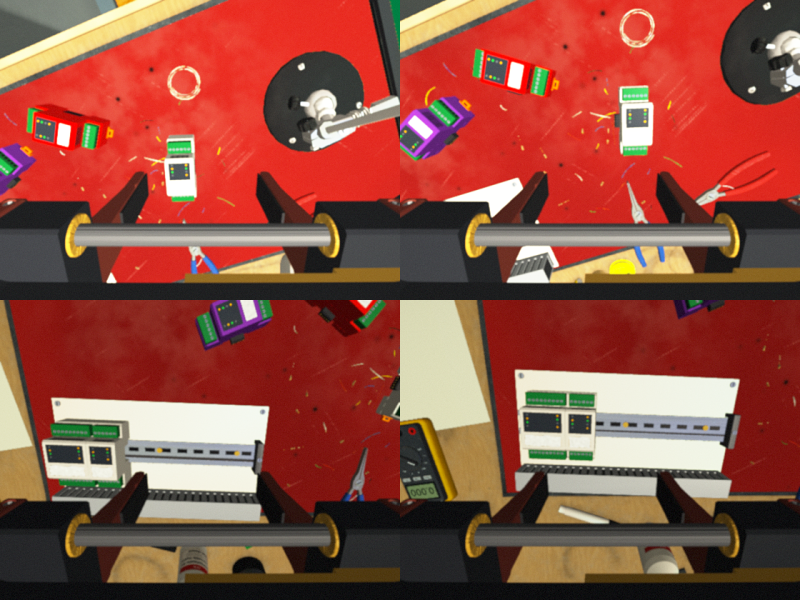

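The panels show the grey module at (180,167) in m1 and (635,120) in m2; the rail runs from (595,423) to (735,437) in p2, with the neighbour at (580,425) and the end bracket at (733,432). Next, magnified crops.

```bash
python3 - <<'E'
import cv2
def crop(k,x,y,w,h,W,H): return cv2.resize(cv2.imread(f"pics/{k}.png")[y:y+h,x:x+w],(W,H),interpolation=cv2.INTER_CUBIC)
# m1: scale .714 -> full res: (180,167)/.714=(252,234); m2 ((235,120)/.714)=(329,168)
a=cv2.hconcat([crop("m1",200,180,100,110,400,440),crop("m2",280,110,100,110,400,440)])
cv2.imwrite("pics/mc.png",a)
b=cv2.vconcat([crop("p1",50,120,350,130,800,297),crop("p2",130,80,350,130,800,297)])
cv2.imwrite("pics/pc.png",b)
E
```

```text
(no output)
```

View pics/mc.png

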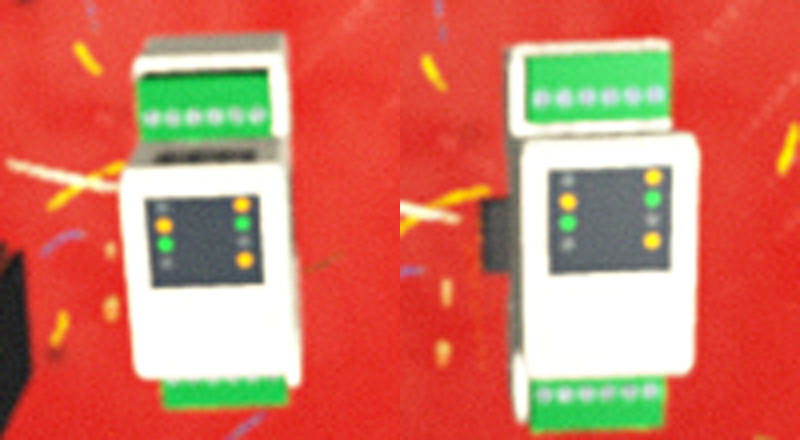

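View pics/pc.png

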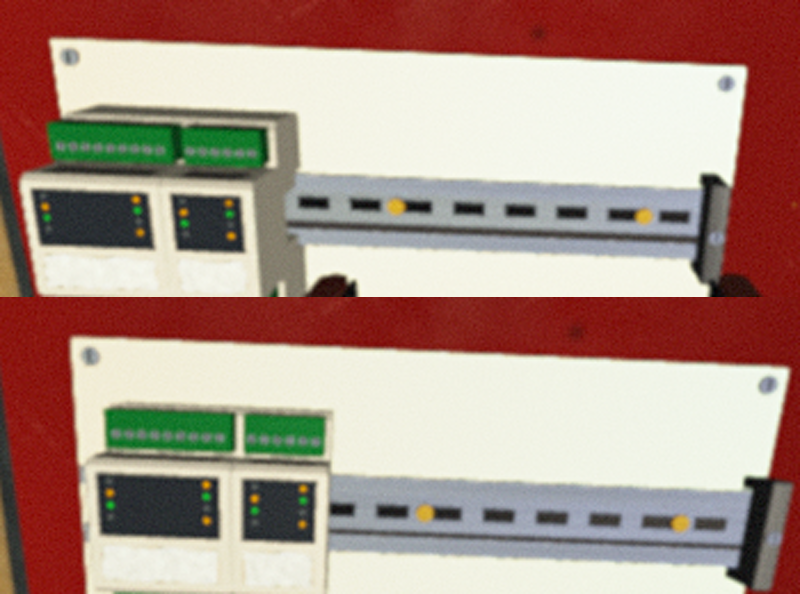

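The crops show the loose module with its display toward the robot, and its black plug to the left in m2 at crop (490,235), which puts +x (spring foot) away from the robot. The neighbour's display sits at (208,222) in p1 and (278,510) in p2, with the near lip edge at about (300,173)-(703,187) in p1 and (332,476)-(752,490) in p2. I'll triangulate both displays and the rail edges.

```bash
cat > meas.py <<'E'
from h import *
import pickle
def display(p,x,y,w,h):
    S=6;c=cv2.resize(p["frame"][y:y+h,x:x+w],None,fx=S,fy=S,interpolation=cv2.INTER_CUBIC)
    g=c.min(2) if False else cv2.cvtColor(c,cv2.COLOR_RGB2GRAY)
    m=cv2.morphologyEx(((g<125)*255).astype(np.uint8),cv2.MORPH_CLOSE,np.ones((13,13)))
    cs,_=cv2.findContours(m,cv2.RETR_EXTERNAL,cv2.CHAIN_APPROX_NONE)
    k=max(cs,key=cv2.contourArea);q=cv2.approxPolyN(cv2.convexHull(k),4,ensure_convex=True).reshape(-1,2).astype(float)
    q=(q+.5)/S-.5+[x,y]
    o=q[np.argsort(q[:,1])];t=o[:2][np.argsort(o[:2,0])];b=o[2:][np.argsort(o[2:,0])]
    return np.r_[t,b]   # TL TR BL BR
E
python3 - <<'E'
from meas import *
d=pickle.load(open("d1.pkl","rb"))
def rep(n,a,b,pa,pb):
    X=np.array([tri([(pa,a[i]),(pb,b[i])]) for i in range(4)])
    e=[np.abs(proj(p,X)-q).max() for p,q in((pa,a),(pb,b))]
    ax=(X[2]+X[3]-X[0]-X[1])/2; ay=(X[1]+X[3]-X[0]-X[2])/2
    print(n,a.round(1).tolist(),b.round(1).tolist(),"\nc",X.mean(0).round(4),"z",X[:,2].round(4),"yaw x",np.degrees(np.arctan2(ax[1],ax[0])).round(2),"y",np.degrees(np.arctan2(-ay[0],ay[1])).round(2),"size",np.linalg.norm(ax).round(4),np.linalg.norm(ay).round(4),"err",np.round(e,2))
rep("loose",display(d["m1"],234,226,35,28),display(d["m2"],314,148,37,34),d["m1"],d["m2"])
# neighbour: p1 crop(175..243,190..252)/2.286+(50,120); p2 (240..315,478..545)->minus297
rep("neigh",display(d["p1"],124,202,34,30),display(d["p2"],233,157,38,34),d["p1"],d["p2"])
L=lambda k,pts,o,dy:(np.array(pts,float)-[0,dy]+.5)/2.286-.5+o
e1=L("p1",[[300,173],[700,187]],[50,120],0);e2=L("p2",[[332,476],[745,490]],[130,80],297)
f1=L("p1",[[330,245],[690,257]],[50,120],0);f2=L("p2",[[332,549],[740,563]],[130,80],297)
for n,a,b in(("near",e1,e2),("far",f1,f2)):
    for p,q in((d["p1"],a),(d["p2"],b)):
        X=plane(p,q,.028);print(n,X.round(4).tolist(),"yaw",np.degrees(np.arctan2(-(X[1]-X[0])[0],(X[1]-X[0])[1])).round(2))
    # two planes -> z at y=0
    ns=[]
    for p,q in((d["p1"],a),(d["p2"],b)):
        c,r_=ray(p,q);n_=np.cross(*r_);ns.append(np.r_[n_,n_@c])
    ns=np.array(ns);print(n,"y=0 x,z",np.linalg.solve(ns[:,[0,2]],ns[:,3]))
q=np.array([[125,137],[297,135],[125,375],[292,375]])/4.+[280,110]
X=plane(d["m2"],q,.06);print("nose m2",X.round(4).tolist(),X.mean(0))
E
```

```text
loose [[236.1, 229.6], [264.1, 228.8], [237.9, 251.1], [265.1, 250.4]] [[317.1, 152.4], [346.9, 152.1], [317.1, 177.8], [346.6, 176.6]] 
c [0.4375 0.3342 0.0592] z [0.0599 0.0585 0.0588 0.0599] yaw x -18.16 y -18.41 size 0.0212 0.0253 err [0.07 0.07]
neigh [[123.2, 204.6], [154.6, 205.8], [127.1, 228.9], [156.8, 230.2]] [[235.9, 159.1], [267.6, 160.6], [235.9, 185.9], [266.9, 187.2]] 
c [ 0.528  -0.0954  0.079 ] z [0.0809 0.0787 0.0781 0.0783] yaw x -2.79 y -3.0 size 0.0235 0.0268 err [0.1  0.11]
near [[0.52, -0.0746, 0.028], [0.5265, 0.1093, 0.028]] yaw -2.03
near [[0.521, -0.0766, 0.028], [0.5271, 0.1077, 0.028]] yaw -1.9
near y=0 x,z [0.52427932 0.02164992]
far [[0.555, -0.0636, 0.028], [0.5609, 0.1069, 0.028]] yaw -1.99
far [[0.554, -0.0768, 0.028], [0.5606, 0.1106, 0.028]] yaw -2.01
far y=0 x,z [0.55594136 0.03145309]
nose m2 [[0.415, 0.323, 0.06], [0.4269, 0.3569, 0.06], [0.4639, 0.3066, 0.06], [0.4765, 0.3413, 0.06]] [0.44556369 0.33195685 0.06      ]
```

```bash
cat >> h.py <<'E'
GX,GZ=.008,.044
def tcp(P,Rm,gx=GX,gz=GZ):
    Rt=Rm@np.diag([-1,1,-1.]);return P+Rm@np.array([gx,0,gz+.163]),Ro.from_matrix(Rt).as_euler("xyz",degrees=True)
def Rw(yaw,tilt=0): return Ro.from_euler("yz",[-tilt,yaw],degrees=True).as_matrix()
E
python3 - <<'E'
from meas import *
from station import r
d=pickle.load(open("d1.pkl","rb"))
print("neigh right edge of display z=.079",plane(d["p2"],[[267.6,160.6],[266.9,187.2]],.079),plane(d["p1"],[[154.6,205.8],[156.8,230.2]],.079))
q=(np.array([[328,463],[328,585]])-[0,297]+.5)/2.286-.5+[130,80];print("nose edge",plane(d["p2"],q,.079))
R=Rw(-18.4);P=np.array([.4455,.3323,0])
p,o=tcp(P+[0,0,.07],R);r.reach(p,o)
p,o=tcp(P,R);r.servo_line(p,o)
r.grab(50);s=r.sense();print(s["clock"],s["opening"],s["gripper_force"],s["contact_force"],s["tcp_pos"]-p)
r.servo_line(p+[0,0,.08],o);r.wait(.1)
s=r.sense();w=r.snapshot("wrist");print(s["clock"],s["opening"],s["contact_force"],s["torque"])
pickle.dump((s,w),open("d2.pkl","wb"));cv2.imwrite("pics/g1.png",cv2.cvtColor(w["frame"],cv2.COLOR_RGB2BGR))
E
```

```text
neigh right edge of display z=.079 [[ 0.51706686 -0.08154957  0.079     ]
 [ 0.54007693 -0.08247568  0.079     ]] [[ 0.5169872  -0.08145281  0.079     ]
 [ 0.53997964 -0.08213599  0.079     ]]
nose edge [[ 0.51014067 -0.07674241  0.079     ]
 [ 0.55676441 -0.07715092  0.079     ]]
6.5 0.035950162479380925 49.915403723716736 [-0.53255071 -1.11887154  1.2966141 ] [-2.29047475e-05 -1.27646990e-04 -1.77133272e-05]
7.2833 0.03572337702533361 [-1.40688869 -0.1441675  -3.40756277] [-0.02361452 -0.09463588 -0.00570894]
```

View pics/g1.png

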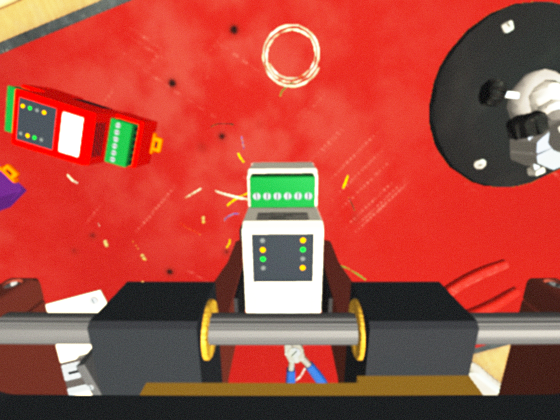

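The module is held squarely between the fingers, with its display at (282,257) and the nose's near edge at about row 218. I'll check where it sits in the hand.

```bash
python3 - <<'E'
from meas import *
s,w=pickle.load(open("d2.pkl","rb"))
T=Ro.from_euler("xyz",s["orientation"],degrees=True).as_matrix()
Rm=T@np.diag([-1,1,-1.]); 
q=display(w,248,230,70,55);c,dd=ray(w,np.r_[q,[[246,219],[321,219]]])
# ray in module-ish frame with origin at nominal module origin
P=s["tcp_pos"]-Rm@np.array([GX,0,GZ+.163])
for z in(.060,):
    cm=Rm.T@(c-P);dm=dd@Rm;X=cm+dm*((z-cm[2])/dm[:,2])[:,None];print(q.round(1).tolist(),"\n",(X*1e3).round(2),(X[:4].mean(0)*1e3).round(2))
E
```

```text
[[252.1, 234.9], [312.2, 234.6], [253.9, 280.2], [311.6, 280.1]] 
 [[-19.6  -12.8   60.  ]
 [-19.76  13.83  60.  ]
 [  2.84 -12.58  60.  ]
 [  2.76  14.13  60.  ]
 [-27.02 -15.24  60.  ]
 [-27.01  17.45  60.  ]] [-8.44  0.64 60.  ]
```

```bash
cat >> h.py <<'E'
YAW=-2.0;O=np.array([.5390,-.0328,0]);RP=Rw(YAW)
def pose(alpha,m,y=.030,dx=0,dz=0):
    """TCP pose so that lip corner (-17.5,28) lies at module (m) mm at tilt alpha; offsets mm"""
    a=np.radians(alpha);x=-17.5-(m[0]*np.cos(a)-m[1]*np.sin(a))+dx;z=28-(m[0]*np.sin(a)+m[1]*np.cos(a))+dz
    return tcp(O+RP@np.array([x/1e3,y,z/1e3]),Rw(YAW,alpha))
E
python3 - <<'E'
from h import *
from station import r
def st(n):
    s=r.sense();print(n,round(s["clock"],2),(RP.T@s["contact_force"]).round(1),s["torque"].round(2),round(s["opening"],4),round(s["gripper_force"],1))
    return RP.T@s["contact_force"]
A=22;m=(-16.8,7.9)
r.reach(*pose(A,m,dx=-12,dz=60));r.wait(.2);f0=st("above")
p,o=pose(A,m,dx=-12);r.servo_line(p,o,.12);f=st("down")
if abs(f-f0).max()<5:
    for dx in(-9,-6,-3,-1.5,-.5,0,.5,1.,1.5,2):
        p,o=pose(A,m,dx=dx);r.servo_line(p,o,.03);f=st(dx)
        if abs(f-f0).max()>5:break
w=r.snapshot("wrist");v=r.snapshot("side")
cv2.imwrite("pics/hk.png",cv2.cvtColor(np.hstack([w["frame"][130:330,180:400],cv2.resize(v["frame"][150:250,200:310],(220,200),interpolation=cv2.INTER_CUBIC)]),cv2.COLOR_RGB2BGR))
E
```

```text
above 8.81 [-1.   0.4 -3.1] [ 0.04  0.36 -0.02] 0.0358 49.9
down 9.46 [-0.4  0.7 -3.1] [ 0.03  0.3  -0.05] 0.0356 49.9
-9 9.71 [-0.1  0.4 -2.7] [ 0.07  0.32 -0.  ] 0.0356 49.9
-6 9.96 [-0.3 -0.6 -3.7] [ 0.05  0.35 -0.03] 0.0356 49.9
-3 10.21 [ 0.2  0.2 -2.8] [-0.02  0.34  0.01] 0.0359 49.9
-1.5 10.46 [-0.3  0.3 -3.1] [-0.01  0.33 -0.02] 0.0354 49.9
-0.5 10.71 [ 0.1 -0.1 -2.1] [ 0.07  0.37 -0.04] 0.0358 49.9
0 10.96 [-0.   0.3 -2.8] [0.02 0.33 0.05] 0.0356 49.9
0.5 11.21 [-0.6  0.4 -3.2] [ 0.04  0.48 -0.01] 0.0354 49.9
1.0 11.46 [-3.   0.5 -2.6] [ 0.07  0.73 -0.03] 0.0358 49.9
1.5 11.71 [-4.3 -0.3 -3. ] [ 0.1   1.24 -0.11] 0.0357 49.9
2 11.96 [-5.2  0.6 -2.5] [ 0.1   1.5  -0.06] 0.036 49.9
```

```bash
python3 - <<'E'
from h import *
from station import r
def st(n):
    s=r.sense();f=RP.T@s["contact_force"];print(n,round(s["clock"],2),f.round(1),s["torque"].round(2));return f
A=22;m=(-16.8,7.9)
r.servo_line(*pose(A,m,dx=.4),.03);st("back")
for dz in(.5,1,1.5,2,2.5,3,3.5):
    r.servo_line(*pose(A,m,dx=.4,dz=dz),.03);f=st(dz)
    if f[2]<-8 or abs(f[0])>12:break
E
```

```text
back 12.31 [-1.6 -0.9 -4.5] [ 0.09  0.73 -0.04]
0.5 12.56 [-1.   0.3 -4.3] [ 0.04  0.77 -0.05]
1 12.81 [-3.  -0.  -4.5] [ 0.02  0.93 -0.03]
1.5 13.06 [-3.9  0.3 -5.6] [ 0.07  0.96 -0.1 ]
2 13.31 [-1.5  0.2 -8.2] [ 0.13  1.02 -0.07]
```

```bash
python3 - <<'E'
from h import *
from station import r
def st(n):
    s=r.sense();f=RP.T@s["contact_force"];print(n,round(s["clock"],2),f.round(1),s["torque"].round(2),round(s["gripper_force"],1));return f
r.grab(60)
r.servo_line(*pose(22,(-17.1,7.9)),.03)
for a in(18,14,11,8,6,4,2,0,-1):
    t=(22-a)/22;m=(-17.1-.4*min(t,1),7.9+1.1*t)
    r.servo_line(*pose(a,m),rotation=None,speed=.05) if 0 else r.servo_line(*pose(a,m),.05);f=st(a)
    if np.abs(f).max()>45:break
w=r.snapshot("wrist");cv2.imwrite("pics/sw.png",cv2.cvtColor(w["frame"],cv2.COLOR_RGB2BGR))
E
```

```text
18 14.21 [-4.9  0.1 -2.2] [ 0.06  1.29 -0.07] 59.9
14 14.64 [-4.1  0.6 -3. ] [ 0.09  1.1  -0.07] 59.9
11 15.0 [-2.8  0.5 -2.6] [ 0.11  0.92 -0.02] 59.9
8 15.36 [-3.6  0.3 -1.2] [ 0.06  0.75 -0.09] 59.9
6 15.65 [-3.6 -0.9  2.6] [ 0.13  0.8  -0.12] 59.9
4 15.94 [-3.5  0.4  4.9] [ 0.12  0.82 -0.12] 59.9
2 16.23 [-0.2 -0.1 -1. ] [ 0.03 -0.1   0.02] 59.9
0 16.52 [-0.4  0.1  1. ] [0.13 0.21 0.02] 59.9
-1 16.77 [-1.9 -0.3  4.8] [0.03 0.37 0.05] 59.9
```

```bash
python3 - <<'E'
from h import *
from station import r
def st(n):
    s=r.sense();f=RP.T@s["contact_force"];print(n,round(s["clock"],2),f.round(1),s["torque"].round(2));return f
m=(-17.5,9)
r.servo_line(*pose(-1,m,dz=-.8),.03);st("press")
r.servo_line(*pose(0,m,dz=-.8),.03);st("press0")
r.servo_line(*pose(0,m),.03);st("neutral")
r.servo_line(*pose(2,m,dz=0),.03);st("tilt2")
r.servo_line(*pose(3,m,dz=0),.03);st("tilt3")
r.servo_line(*pose(0,m),.03);st("neutral")
w=r.snapshot("wrist");cv2.imwrite("pics/sw.png",cv2.cvtColor(w["frame"][150:350,150:420],cv2.COLOR_RGB2BGR))
E
```

```text
press 17.07 [-3.2 -0.1  8.2] [ 0.1   0.71 -0.05]
press0 17.34 [-1.7  0.6  6.7] [0.05 0.45 0.02]
neutral 17.59 [-0.1  0.2  2.1] [0.05 0.12 0.03]
tilt2 17.98 [ 2.5  0.  -0.1] [ 0.03 -0.17 -0.04]
tilt3 18.24 [ 4.2 -1.  -2.4] [ 0.   -0.17  0.06]
neutral 18.74 [-2.6  0.7  2.9] [ 0.    0.5  -0.05]
```

```bash
python3 - <<'E'
from h import *
from station import r
def st(n):
    s=r.sense();f=RP.T@s["contact_force"];print(n,round(s["clock"],2),f.round(1),s["torque"].round(2));return f
m=(-17.5,9)
for a,dz in((2,2),(3,3),(0,-.3)):
    r.servo_line(*pose(a,m,dz=dz),.03);st((a,dz))
r.let_go();p,o=pose(0,m);r.servo_line(p+[0,0,.06],o,.15);st("up")
# view from close: camera sees toward robot side; shift back so module comes in sight
p,o=tcp(O+RP@np.array([.03,.03,.11]),RP);r.reach(p,o);w=r.snapshot("wrist");st("v")
import pickle;pickle.dump(w,open("d3.pkl","wb"))
cv2.imwrite("pics/rel.png",cv2.cvtColor(cv2.resize(w["frame"][:300],None,fx=1.4,fy=1.4),cv2.COLOR_RGB2BGR))
E
```

```text
(2, 2) 19.19 [  4.2   0.6 -13.7] [ 0.02 -0.72 -0.05]
(3, 3) 19.47 [  9.   -0.  -21.6] [-0.01 -1.16 -0.07]
(0, -0.3) 19.99 [ 0.4  0.3 -2.7] [ 0.03 -0.   -0.01]
up 21.48 [-0.2  0.2 -0.9] [0.03 0.02 0.03]
v 21.82 [-0.1  0.1 -1.1] [0.   0.03 0.02]
```

View pics/rel.png

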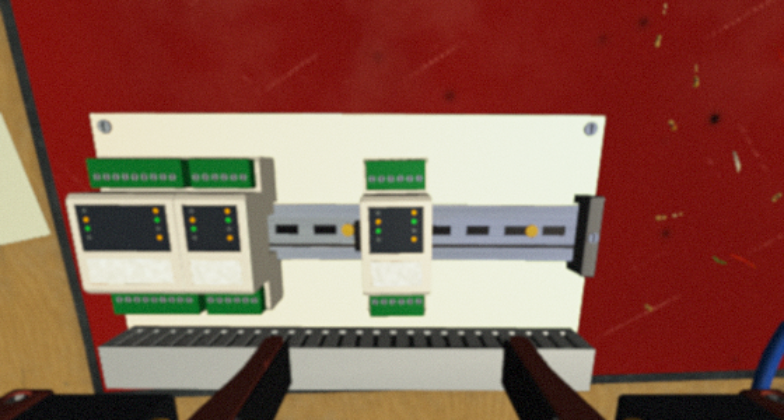

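The module is flat on the rail at (397,243), its nose edges level with the neighbour's (rows ~195 and 293). It also held against a lift of about 20 N, so it's clicked in. Now I'll slide it with closed fingers.

```bash
cat > push.py <<'E'
from h import *
from station import r
def st(n):
    s=r.sense();f=RP.T@s["contact_force"];y=(RP.T@(s["tcp_pos"]-O))[1];print(n,round(s["clock"],2),f.round(1),s["torque"].round(2),round(y*1e3,2));return f
def pt(y,up=0): return tcp(O+RP@np.array([0,y,.019+up]),RP,0,.036)
E
python3 - <<'E'
from push import *
r.grab(30);st("closed")
r.reach(*pt(.075,.03));r.servo_line(*pt(.075),.15);st("down")
for y in(.062,.055,.045,.035,.025,.02,.016,.013,.011,.009,.0075,.006):
    r.servo_line(*pt(y),.05);f=st(y)
    if abs(f[1])>35:break
E
```

```text
closed 23.16 [ 0.8 -0.1  0.9] [0.05 0.03 0.  ] 30.0
down 23.96 [-0.6 -0.1  0.6] [ 0.07 -0.03  0.03] 74.32
0.062 24.37 [-1.4  0.2 -1.4] [ 0.    0.04 -0.04] 61.56
0.055 24.66 [0.6 4.7 0.4] [ 0.52 -0.05  0.  ] 55.22
0.045 25.01 [0.1 4.6 2.7] [ 0.73 -0.02 -0.  ] 45.41
0.035 25.36 [-0.8  4.6  2. ] [0.66 0.   0.02] 35.27
0.025 25.71 [-0.2  4.3  2.5] [ 0.63 -0.04  0.06] 25.16
0.02 25.96 [-0.2  5.4  4. ] [ 0.73 -0.   -0.  ] 20.17
0.016 26.21 [-0.7  4.4  2.8] [ 0.7  -0.02  0.05] 16.15
0.013 26.46 [-0.4  6.1  4.1] [ 0.77 -0.02  0.01] 13.25
0.011 26.71 [-0.5  5.6  4.2] [0.79 0.04 0.03] 11.4
0.009 26.96 [-0.8  6.   5.5] [0.92 0.03 0.04] 9.49
0.0075 27.21 [-0.3  6.5  3.8] [ 0.98 -0.02 -0.  ] 8.04
0.006 27.46 [-1.2  7.3  4.2] [0.99 0.07 0.06] 6.59
```

```bash
python3 - <<'E'
from push import *
for i in range(10):
    y=.0045-.0015*i
    r.servo_line(*pt(y),.05);f=st(round(y,4))
    if abs(f[1])>32:break
E
```

```text
0.0045 27.71 [-0.6  7.4  4. ] [0.96 0.01 0.03] 5.09
0.003 27.96 [0.1 6.7 4.9] [0.97 0.07 0.02] 3.6
0.0015 28.21 [-0.9  6.5  4. ] [1.   0.05 0.03] 2.12
-0.0 28.46 [ 0.7 11.1  3.8] [ 1.58 -0.08 -0.05] 1.46
-0.0015 28.71 [ 0.3 16.   3.5] [ 2.26 -0.19 -0.06] 0.96
-0.003 28.96 [ 2.1 22.5  5.7] [ 2.95 -0.24 -0.  ] 0.48
-0.0045 29.21 [ 1.6 26.8  4.8] [ 3.75 -0.18 -0.01] 0.04
-0.006 29.46 [-0.1 31.6  6.2] [ 4.41 -0.22  0.  ] -0.41
-0.0075 29.71 [ 0.5 37.9  6. ] [ 5.15 -0.2  -0.05] -0.87
```

```bash
python3 - <<'E'
from push import *
r.servo_line(*pt(.02),.1);r.servo_line(*pt(.03,.09),.2)
p,o=tcp(O+RP@np.array([.03,-.04,.12]),RP);r.reach(p,o);w=r.snapshot("wrist");st("v")
import pickle;pickle.dump(w,open("d4.pkl","wb"))
cv2.imwrite("pics/fin.png",cv2.cvtColor(cv2.resize(w["frame"][100:270,110:390],(800,486),interpolation=cv2.INTER_CUBIC),cv2.COLOR_RGB2BGR))
E
```

```text
v 31.21 [-0.2  0.4  0.3] [0.03 0.   0.02] -40.35
```

View pics/fin.png

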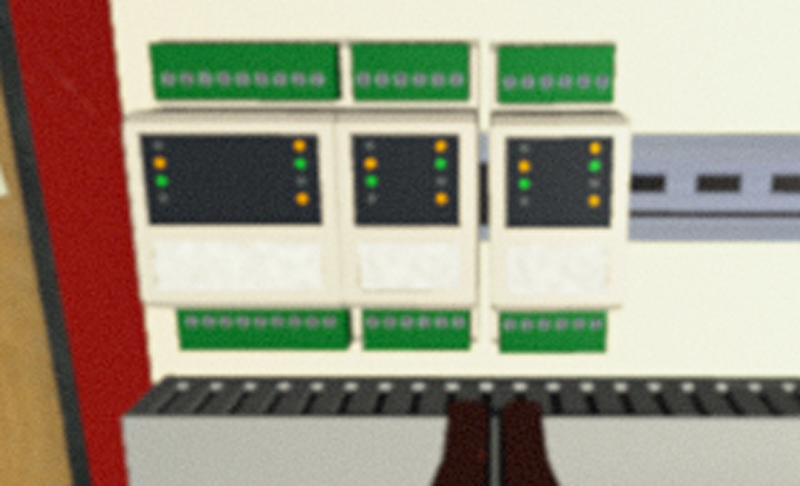

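Picture: a gap remains between the housings at columns 478–492 (about 4 mm). The torque puts the contact near the nose's top edge (F·0.136 m below the TCP), so the push tipped the module and jammed the plug. I'll push again with the tool leaning, so the fingertips bear low, at plug height.

```bash
cat >> push.py <<'E'
def tp(y,b=18,x=0.,z=.037):
    Rm=RP@Ro.from_euler("x",-b,degrees=True).as_matrix()   # up -> (0,+s,c)
    return O+RP@np.array([x,y,z])+Rm@np.array([0,0,.182]),Ro.from_matrix(Rm@np.diag([-1,1,-1.])).as_euler("xyz",degrees=True)
E
python3 - <<'E'
from push import *
p,o=tp(.03);r.reach(p+[0,0,.06],o);r.servo_line(p,o,.2);st("dn")
for y in(.012,.008,.006,.004,.002,0,-.002,-.004,-.006,-.008,-.01,-.012):
    r.servo_line(*tp(y),.06);f=st(y)
    if abs(f[1])>40:break
E
```

```text
dn 32.13 [-0.1  0.   0.7] [ 0.13 -0.01 -0.03] 85.03
0.012 32.58 [-0.2  0.2  0.9] [0.21 0.   0.01] 67.76
0.008 32.83 [ 0.1 -0.5  0.3] [ 0.14  0.04 -0.03] 64.16
0.006 33.08 [-0.2 -0.1 -0.1] [ 0.15  0.05 -0.03] 62.25
0.004 33.33 [-0.5  0.4  0.2] [ 0.17 -0.04 -0.01] 60.16
0.002 33.58 [0.1 1.  0.7] [ 0.13 -0.05  0.05] 58.13
0 33.83 [ 0.6 -0.  -0.2] [ 0.22 -0.02 -0.04] 56.22
-0.002 34.08 [ 0.7  1.1 -0.3] [ 0.32 -0.09  0.06] 54.21
-0.004 34.33 [-0.7  7.   1.6] [ 1.35 -0.02 -0.05] 53.39
-0.006 34.58 [-1.  13.8  2.6] [ 2.39  0.11 -0.14] 52.69
-0.008 34.83 [-1.4 21.2  3.8] [ 3.51  0.35 -0.16] 52.04
-0.01 35.08 [-2.9 27.2  5.7] [ 4.49  0.49 -0.28] 51.37
-0.012 35.33 [-4.7 34.   7.2] [ 5.56  0.66 -0.34] 50.71
```

```bash
python3 - <<'E'
from meas import *
from push import RP,O
w=pickle.load(open("d4.pkl","rb"))
k=800/280
def pl(q): return (plane(w,q,.079)-O)@RP*1e3
for n,(x0,x1) in(("neigh",(346,466)),("loose",(500,618))):
    q=display(w,int(110+x0/k),int(100+128/k),int((x1-x0)/k),int(106/k));X=pl(q)
    print(n,X[:,:2].round(2).tolist(),X.mean(0)[:2].round(2))
E
```

```text
neigh [[-20.46, -76.58], [-20.27, -49.51], [2.79, -76.68], [2.85, -49.82]] [ -8.77 -63.15]
loose [[-19.52, -37.18], [-19.71, -10.07], [3.26, -37.14], [3.32, -10.26]] [ -8.16 -23.66]
```

```bash
python3 - <<'E'
from push import *
for x,y in((-.002,-.012),(-.004,-.012),(-.004,-.015),(-.005,-.018)):
    r.servo_line(*tp(y,x=x),.06);f=st((x,y))
    if abs(f[1])>62:break
E
```

```text
(-0.002, -0.012) 35.58 [ 2.8 32.4  2.6] [ 5.53 -0.68  0.17] 50.72
(-0.004, -0.012) 35.83 [10.6 32.7 -1.6] [ 5.64 -1.99  0.68] 50.68
(-0.004, -0.015) 36.08 [ 8.2 43.3 -0.1] [ 7.29 -1.77  0.51] 49.63
(-0.005, -0.018) 36.33 [10.9 52.8  1.2] [ 8.9  -2.11  0.66] 48.58
```

```bash
python3 - <<'E'
from push import *
import pickle
r.servo_line(*tp(-.004),.1);w=r.snapshot("wrist");st("b");pickle.dump(w,open("d5.pkl","wb"))
print(proj(w,[O+RP@np.array(v) for v in([-.026,-.080,.079],[-.026,-.044,.079],[.026,-.044,.079],[-.026,-.0045,.079],[.026,-.0045,.079])]).round())
v=r.snapshot("side");print(proj(v,[O+RP@np.array([0,-.03,.079])]).round());pickle.dump(v,open("d5s.pkl","wb"))
u=v["frame"][160:215,235:295]
cv2.imwrite("pics/n.png",cv2.cvtColor(np.hstack([cv2.resize(w["frame"],(480,360)),cv2.resize(u,(320,360),interpolation=cv2.INTER_CUBIC)]),cv2.COLOR_RGB2BGR))
E
```

```text
b 36.68 [ 0.7 10.2  1.4] [ 1.66 -0.23  0.03] 53.35
[[110. 222.]
 [170. 230.]
 [180. 324.]
 [247. 240.]
 [250. 341.]]
[[263. 181.]]
```

View pics/n.png

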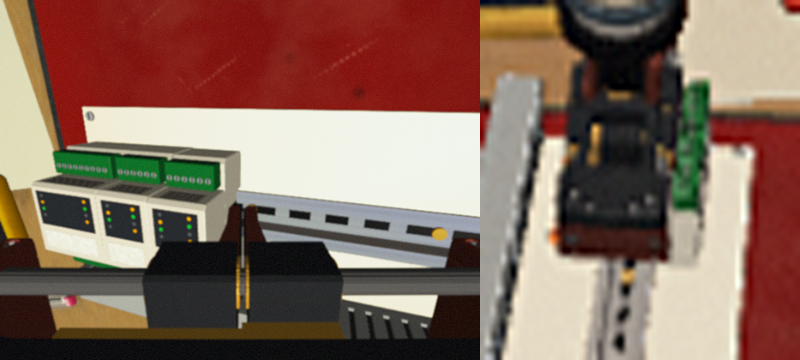

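The last picture shows the three noses touching, with no gap left between the neighbour at (122,225) and the module at (180,235). I'll back off and check numerically from a clean view.

```bash
python3 - <<'E'
from meas import *
from push import *
r.servo_line(*tp(.015),.15);p,o=tp(.02);r.servo_line(p+[0,0,.08],o,.25)
p,o=tcp(O+RP@np.array([.03,-.04,.12]),RP);r.reach(p,o);w=r.snapshot("wrist");st("v")
pickle.dump(w,open("d6.pkl","wb"))
def pl(q): return (plane(w,q,.079)-O)@RP*1e3
print(proj(w,[O+RP@np.array([-.0084,y,.079]) for y in(-.063,-.027)]).round())
for n,x in(("neigh",234),("loose",279)):
    q=display(w,x-2,146,42,36);X=pl(q);print(n,q.round(1).tolist(),X.mean(0)[:2].round(2))
cv2.imwrite("pics/fin2.png",cv2.cvtColor(cv2.resize(w["frame"][100:270,110:390],(800,486),interpolation=cv2.INTER_CUBIC),cv2.COLOR_RGB2BGR))
E
```

```text
v 37.97 [-1.   1.1  0. ] [0.02 0.01 0.01] -40.84
[[254. 163.]
 [302. 163.]]
neigh [[234.6, 146.9], [271.8, 146.9], [235.8, 177.9], [272.1, 177.9]] [ -8.88 -63.1 ]
loose [[284.2, 147.6], [318.4, 147.8], [284.2, 178.8], [318.4, 178.8]] [ -8.13 -27.84]
```

View pics/fin2.png

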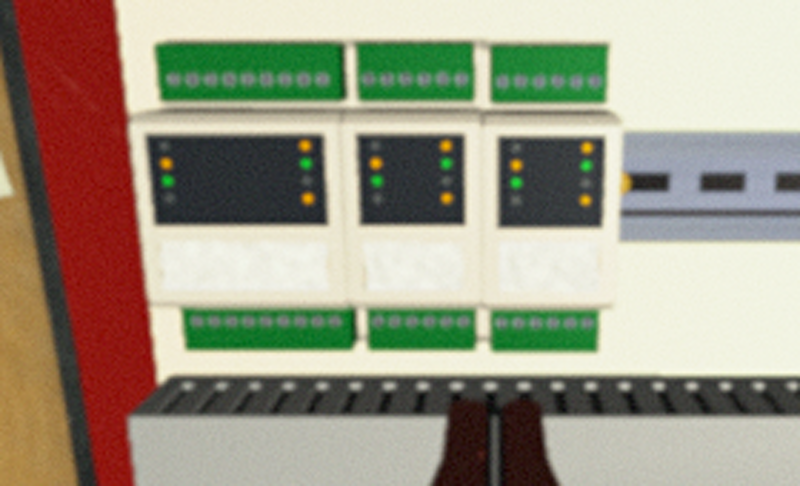

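The final view shows the housings flush at column 481 with no gap, and the module level on the rail, so I'm handing in.

```bash
python3 -c "
from station import r
print(r.hand_in(),r.sense()['clock'])"
```

```text
the job is handed in; nothing more can be done
the job is handed in; nothing more can be done
```

The module is hooked and clicked onto the rail, its plug is pushed home with no visible gap to the neighbour, and the job was handed in at about 38 s; the final push peaked at about 53 N at the fingertips.

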